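Index an axle stub and hold a spread circlip at its groove

TASK

Push the carrier with the upright axle stub along its rail to the next station, until the spring detent there holds it. Then lift the circlip pliers out of their stand, squeeze the handles fully so that the ring on their tips is spread, lower the spread ring over the end of the stub until it is level with the groove, and finish holding it there without letting go: handles fully squeezed, pliers upright, the ring round the stub but resting on nothing. Do not disturb the small conical vessel or the forceps.

Things in the scene. Friction and masses are not known exactly. Their poses are not given: they have to be found in the camera images.
- rail: Fixed aluminium indexing rail, 320 mm long (its y), 70 mm wide (its x), lying on the worktop, with dark end blocks 32 mm high. Origin: centre of its underside. The carrier slides along its +y, which points roughly to the robot's left. Beside its far edge a steel pin, 8 mm thick and 34 mm high, marks each of the two stations.
- carrier (a joint): Travel of the carrier along the rail's +y in m: 0 to 0.165 (end stops). First station 0, next station 0.130; it starts between 0 and 0.06. A spring ball in the rail drops between two ridges under the carrier at 0.130 and holds it against about 10 N; it holds within some 5 mm either side but centres only weakly, so bring it to 0.130. Entering or leaving takes 10 to 20 N, sliding elsewhere under 2 N.
- carrier_tab (a point): Point on the carrier's dark upright tab, 48 mm before the carrier's middle on the side away from the next station, 68 mm above the worktop. The tab is 12 mm thick along the rail, 40 mm wide across it and stands from 32 to 68 mm above the worktop: push it or pinch it from above. The carrier is an aluminium plate 110 mm along the rail by 74 mm, top 34 mm above the worktop.
- station_mark (a point): Top centre of the pin that marks the next station, beside the rail. At that station the carrier's middle (and its small pointer) is level with it along the rail; the pin is 43 mm from the rail's middle line, 34 mm high.
- stub_groove (a point): Centre of the groove of the axle stub: a plain steel upright shaft of 28 mm diameter on the carrier, 16 mm past the carrier's middle towards the next station (64 mm from the tab). The groove is a band 4 mm high and 24 mm in diameter, its centre 74 mm above the worktop. A hub of 44 mm diameter round the stub's foot ends 28 mm below the groove's centre.
- stub_tip (a point): Centre of the stub's flat top end, 12 mm above the groove's centre, 86 mm above the worktop.
- stand: Fixed stand of the pliers: dark foot 60 x 110 mm with two upright aluminium cheeks, 83 mm high, inner faces 70 mm apart (its y). The ends of the pliers' crossbar lie on the cheeks between low lips; lift the pliers straight up. Origin: centre of its underside.
- pliers: Loose upright circlip pliers, 131 mm tall, 0.28 kg: two black handles above, crossbar 92 mm wide (y) at 62 to 68 mm, two jaws below. The sprung ring (4 mm wire, gap on one side) is fixed on the jaw tips. Origin: midway between the tips, at the ring's underside, 14 mm above the worktop in the stand. z up; y: line of the squeeze; x: from the tips to the ring's closed back. Yaw as the stand's.
- pliers_grip (a point): Where to take the pliers from above: midway between the handles, 112 mm above the pliers' origin. Handles are flat plates 20 mm wide (x), from 81 to 131 mm above the origin; outer faces 60 mm apart at rest, 40 mm fully squeezed, always parallel and centred on this point. Nothing stands beside the handles above 78 mm over the origin.
- handle_l (a joint): Squeeze of each handle in m (both move alike): 0 at rest, 0.010 at the stop (fully squeezed). Springs push back with about 4 N per handle at first and 9 N at the stop; squeezing against the stop does no harm. The ring spreads with it: at rest its opening is 24 mm wide (does not pass the stub), at the stop it is 34.8 mm in diameter.
- ring_mid (a point): Middle of the ring's opening when fully spread, at half the wire's height: 5.1 mm along x and 2 mm above the pliers' origin, fixed to the pliers' body.
- cone_vessel: Small grey conical vessel, 68 mm in diameter, 88 mm high, standing upright between the rail and the stand near the worktop's front edge. Origin: centre of its underside. Leave it alone.
- forceps: Steel forceps, 117 x 24 x 11 mm, lying on the worktop beyond the rail's right end. Origin: centre of the underside. Leave them alone.
Things that resemble listed ones, but are neither listed nor needed, are in the scene too. Of the things like the pliers, leave any that is red; of the rest the larger one is meant.

How it is judged:
On the way, in this order (a step that is already met when the one before it is completed fails the run):
1. the carrier rests in the detent of the next station (value of joint carrier between 0.125 and 0.135 m), for 0.2 s.
2. the pliers are off their stand, the handles fully squeezed, the ring spread and higher than the end of the stub (value of joint handle_l above 0.0085 m and z of ring_mid in the frame of stub_tip above 0.003 m), for 0.1 s.
At the end, for the whole second after the job is handed in: Carrier within 5 mm of the next station; handles squeezed at least 8.5 of 10 mm; ring's middle within 6 mm of the stub's axis and 5 mm of the groove's height; pliers upright within 0.1 rad, still, gripped by the fingers (over 5 N), pressing on rail, carrier and stub with under 1.5 N (all of step 1 and value of joint handle_l above 0.0085 m and horizontal distance between ring_mid and stub_groove below 0.006 m and z of ring_mid in the frame of stub_groove between -0.005 and 0.005 m and angle between pliers's own z axis and vertical below 0.1 rad and contact force between pliers and the fingers above 5 N and contact force between pliers and rail below 1.5 N and linear speed of pliers below 0.02 m/s); the arm keeps its last pose, push and grip.
It fails at once if the small conical vessel or the forceps is disturbed (moved more than 20 mm) (distance of any of cone_vessel, forceps from where it was at the start of the episode above 0.02 m).
It also fails if it takes over 48 s, if anything falls off the work surface, if the arm or the gripper's body presses on something with over 40 N, if the wrist force passes 120 N, or if a joint passes its speed limit or range.

ROBOT

A 6-joint arm with a two-finger parallel gripper is mounted at the origin on a cart in front of the work surface, level with it; the furniture and walls round the work are solid. World frame = base frame: x ahead of the robot, y to its left, z up, the work surface at z = 0. Lengths are in m, angles in rad, forces in N, time in s.
With the tool pointing down it reaches from about 0.375 to 0.75 m from the base axis. Payload 9 kg.
Tool frame: the origin (TCP) lies midway between the tips of the shut fingers; the grasp point (between the pads) lies arm.tcp_to_grasp behind it (arm.tcp_to_grasp is the distance from the TCP to the grasp point, in m); z points along the fingers, y is the line along which they close (so a half turn about z gives the same grasp; the last joint's range is limited). The gripper opens to 85 mm and grips with 20 to 120 N. Pads are 22 mm wide; open, the fingers measure 114 mm over their backs; the gripper's body (76 mm by 85 mm) begins 54 mm behind the grasp point. The pads swing forward as they close: fully open they stand 13 mm farther back than shut.
Start: joints at [1.047, 0.104, 0.097, 1.564, 0, 1.353], TCP at [0.181, 0.572, 0.231] pointing down, gripper open.
Joint ranges: [-2.99, 2.99], [-0.84, 1.86], [-1.1, 1.16], [-1.84, 2.11], [-1.51, 1.56], [-3.14, 3.14]. Speed limits (rad/s): [2.22, 2.22, 2.57, 3.14, 3.14, 3.14].

INTERFACE

Orientations are given as a rotation vector (axis times angle).
In Python, from station import arm, fingers, kinematics, state, snapshot, calibration, order, spotter gives the robot as it stands. The module is installed in compiled form; this text tells all that it offers. Calls block until the motion is done:
- arm.movep(position, orientation): joint-space move of the TCP to a pose.
- arm.move_l(position, feed=0.15, ori=None, contact_N=None): straight line of the TCP; ori=None keeps the orientation; feed is the mean speed in m/s. With contact_N (N) it stops when the force on the tool has changed by that much, and returns True; else False.
- arm.move_joints(angles): joint-space move.
- fingers.command_gripper(opening, squeeze=None): finger opening in m; squeeze is the grip in N (None keeps the last); returns when the fingers have stopped.
- arm.sleep(seconds).
- kinematics.inverse_kinematics(position, orientation): joint angles nearest the present ones, or None.
- state(): the state.
- snapshot(name): name is "scene" or "side" or "wrist"; returns (picture, depth): 400x640x3 uint8, red, green, blue; 400x640 float32, m along the optical axis (not along the pixel's ray), 0 where there is no reading.
- calibration(name): a dict with "fx", "fy", "cx", "cy" (pixels), "camera_from_world" (4x4, takes a point from world to camera coordinates). Camera axes: x right, y down, z forward; pixel columns grow to the right and rows downward; lengths in m; the calibration is good to about 2 mm. A picture is of the moment at which its call begins: read the wrist's pose just before it. calibration takes no time and is no camera call; for the wrist camera it gives the pose at the moment of the call.
A pose or a line that the arm cannot do raises arm.PlanningError and nothing moves.
- order.finish_job(): hands the job in; it is judged then, once.
Trained networks look in the newest picture that a camera, given by its name, has taken for a name from the list of things; names that differ only in an ending like _2 or _b are one class to them, and where a whole thing is asked for, a point or a joint stands for the part that bears it (a point fixed in the world has none). Each returns a list of dicts, best first, with "p" (0 to 1); they miss things now and then, are a little off and sometimes report something else, mostly with a low value. They report only what shows in the picture. A call takes as long as a camera call. They do not tell look-alikes from the thing itself.
- spotter.boxes_of(camera, name): "rect" ([centre column, centre row, width, height] in pixels, round what is visible of it).
The state is a dict: "clock": time; "qpos": joint angles; "joint_velocities": joint speeds; "joint_efforts": joint torques, N m; "position": TCP position; "tcp_rot": TCP orientation; "ft_force": force on the tool from outside, world axes, zero at the start; "torque": the same for the moment, N m; "finger_gap": finger opening in m; "finger_force": force on a finger pad.
Only numpy, scipy, OpenCV 4.12 (cv2) and the standard library are available. Lean on these libraries where they do the work, as an engineer would, in place of code of your own. Each camera call takes 0.05 s, during which the arm holds its last target. There are 200 camera calls.

## Working session

There is one attempt and no reset: what is moved stays moved. The work goes in short steps, each a Python script; the robot and the scene stay as the last script left them, time stands still between calls to the robot, and variables do not carry over. Pictures are saved under pics/ and viewed, at most 10 in all, crops included, and the job is handed in when it is done.

```bash
mkdir -p pics
cat > h.py <<'E'
import numpy as np, cv2
from station import arm, fingers, kinematics, state, snapshot, calibration, order, spotter
def world(cal, u, v, d):
    p=np.array([(u-cal["cx"])*d/cal["fx"],(v-cal["cy"])*d/cal["fy"],d,1.0])
    return (np.linalg.inv(cal["camera_from_world"])@p)[:3]
def cloud(cal, depth):
    v,u=np.indices(depth.shape); d=depth
    P=np.stack([(u-cal["cx"])*d/cal["fx"],(v-cal["cy"])*d/cal["fy"],d,np.ones_like(d)],-1)
    W=(P@np.linalg.inv(cal["camera_from_world"]).T)[...,:3]; W[d==0]=np.nan
    return W
def save(name,img): cv2.imwrite(f"pics/{name}.png",cv2.cvtColor(img,cv2.COLOR_RGB2BGR))
E
python3 - <<'E'
from h import *
for c in ("scene","side"):
    cal=calibration(c); img,dep=snapshot(c); save(c+"0",img); np.savez(c+"0.npz",img=img,dep=dep)
    W=cloud(cal,dep)
    for n in ("rail","carrier_tab","station_mark","stub_tip","stand","pliers","cone_vessel","forceps"):
        for b in spotter.boxes_of(c,n)[:4]:
            u,v,w,h=b["rect"]; print(c,n,round(b["p"],2),np.round(b["rect"]),np.round(W[int(np.clip(v,0,399)),int(np.clip(u,0,639))],3))
s=state(); print(s["clock"],s["tcp_rot"],arm.tcp_to_grasp)
E
```

```text
scene rail 0.83 [321. 248.  88.  68.] [0.432 0.015 0.034]
scene rail 0.42 [330. 246.  45.  39.] [ 0.45  -0.     0.041]
scene carrier_tab 0.94 [330. 245.  41.  37.] [ 0.451 -0.003  0.046]
scene station_mark 0.79 [321. 247.  90.  67.] [0.429 0.007 0.038]
scene stub_tip 0.94 [330. 245.  45.  39.] [0.451 0.001 0.043]
scene stand 0.87 [253. 195.  33.  38.] [0.458 0.442 0.009]
scene pliers 0.8 [353. 188.  20.  38.] [0.673 0.196 0.077]
scene pliers 0.67 [253. 178.  17.  35.] [0.432 0.392 0.097]
scene pliers 0.43 [225. 176.  12.  15.] [0.397 0.526 0.063]
scene cone_vessel 0.68 [255. 212.  26.  33.] [0.367 0.253 0.052]
scene forceps 0.61 [364. 309.  46.  18.] [ 0.384 -0.227  0.009]
scene forceps 0.61 [319. 248.  89.  70.] [0.428 0.018 0.033]
side rail 0.56 [338. 229.   7.  12.] [0.455 0.207 0.035]
side station_mark 0.49 [337. 230.  11.  12.] [0.456 0.212 0.03 ]
side stub_tip 0.55 [409. 184.  12.   4.] [ 0.369 -0.208  0.015]
side stand 0.77 [309. 264.  33.  45.] [0.454 0.376 0.008]
side pliers 0.59 [284. 194.  20.  33.] [0.682 0.2   0.089]
side forceps 0.43 [408. 184.  14.   3.] [ 0.369 -0.208  0.015]
0.9 [4.78387938e-01 3.10491473e+00 2.34403163e-04] 0.0187
```

View pics/scene0.png

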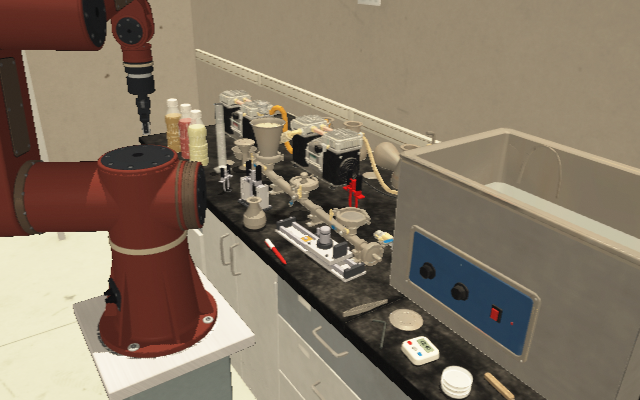

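View pics/side0.png

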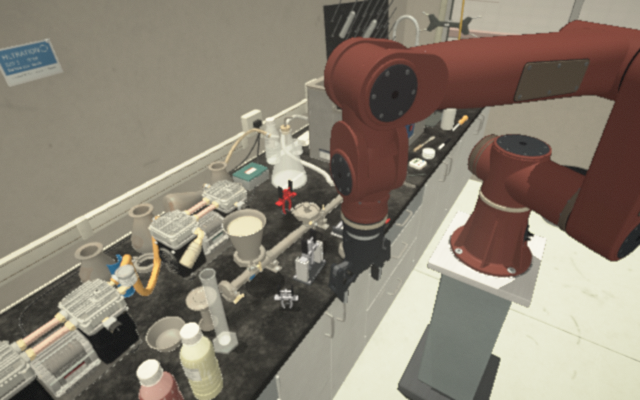

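The scene picture shows three plier-like things: A at (253,178) in an aluminium stand, B at (225,176), which is smaller, and C at (353,188), which is red. I choose A. The rail and carrier are at (321,248), the vessel at (255,212) and the forceps at (364,309). The side picture shows A at (309,262), B at (287,297) and the red one at (286,198). Next I go above for a close look.

```bash
cat >> h.py <<'E'
def down(phi):  # tool down, tool y along world angle phi
    b=(phi+np.pi/2)/2; return np.pi*np.array([np.cos(b),np.sin(b),0])
E
python3 - <<'E'
from h import *
z=np.load("scene0.npz"); W=cloud(calibration("scene"),z["dep"])
x,y,h=W[...,0],W[...,1],W[...,2]
for X in np.arange(.3,.8,.1):
    print(round(X,1),[ (round(Y,1),round(float(np.nanmax(h[m])),2)) for Y in np.arange(-.3,.6,.1) if (m:=(abs(x-X-.05)<.05)&(abs(y-Y-.05)<.05)&(h<.6)).any()])
arm.movep([.42,.33,.33],down(np.radians(80)))
c=calibration("wrist"); i,d=snapshot("wrist"); save("w1",i); np.savez("w1.npz",img=i,dep=d,cal=c)
print(state()["clock"])
for n in ("pliers","stand","cone_vessel"):
    for b in spotter.boxes_of("wrist",n)[:4]: print(n,round(b["p"],2),np.round(b["rect"]))
arm.movep([.42,.03,.33],down(np.radians(80)))
c=calibration("wrist"); i,d=snapshot("wrist"); save("w2",i); np.savez("w2.npz",img=i,dep=d,cal=c)
for n in ("rail","carrier_tab","stub_tip","station_mark"):
    for b in spotter.boxes_of("wrist",n)[:4]: print(n,round(b["p"],2),np.round(b["rect"]))
print(state()["clock"], np.round(np.linalg.inv(c["camera_from_world"]),3))
E
```

```text
0.3 [(np.float64(-0.3), 0.01), (np.float64(-0.2), 0.0), (np.float64(-0.1), 0.0), (np.float64(0.0), 0.01), (np.float64(0.1), 0.01), (np.float64(0.2), 0.09), (np.float64(0.3), 0.0), (np.float64(0.4), 0.0), (np.float64(0.5), 0.09)]
0.4 [(np.float64(-0.3), 0.35), (np.float64(-0.2), 0.35), (np.float64(-0.1), 0.11), (np.float64(0.0), 0.12), (np.float64(0.1), 0.04), (np.float64(0.2), 0.12), (np.float64(0.3), 0.14), (np.float64(0.4), 0.14), (np.float64(0.5), 0.22)]
0.5 [(np.float64(-0.3), 0.35), (np.float64(-0.2), 0.35), (np.float64(-0.1), 0.11), (np.float64(0.0), 0.11), (np.float64(0.1), 0.05), (np.float64(0.2), 0.14), (np.float64(0.3), 0.11), (np.float64(0.4), 0.22), (np.float64(0.5), 0.22)]
0.6 [(np.float64(-0.3), 0.35), (np.float64(-0.2), 0.35), (np.float64(-0.1), 0.0), (np.float64(0.0), 0.01), (np.float64(0.1), 0.13), (np.float64(0.2), 0.13), (np.float64(0.3), 0.16), (np.float64(0.4), 0.22), (np.float64(0.5), 0.22)]
0.7 [(np.float64(-0.3), 0.35), (np.float64(-0.2), 0.35), (np.float64(-0.1), 0.29), (np.float64(0.0), 0.29), (np.float64(0.1), 0.0), (np.float64(0.2), 0.0), (np.float64(0.3), 0.19), (np.float64(0.4), 0.19), (np.float64(0.5), 0.19)]
2.2833
pliers 0.91 [467. 129.  49.  39.]
pliers 0.86 [361. 175.  70.  44.]
pliers 0.73 [259. 337.  56.  63.]
stand 0.85 [361. 163.  87.  62.]
cone_vessel 0.84 [265. 135.  46.  49.]
rail 0.98 [331. 172. 207.  91.]
carrier_tab 0.77 [298. 182.  82.  66.]
stub_tip 0.83 [300. 181.  84.  59.]
3.8333 [[ 0.173  0.937  0.303  0.342]
 [ 0.985 -0.165 -0.053  0.045]
 [ 0.001  0.307 -0.952  0.473]
 [ 0.     0.     0.     1.   ]]
```

View pics/w1.png

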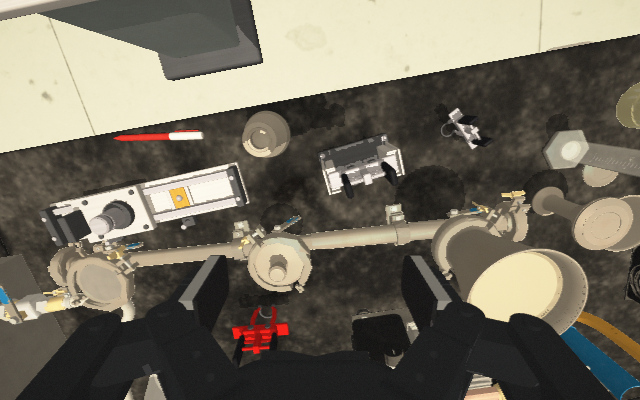

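View pics/w2.png

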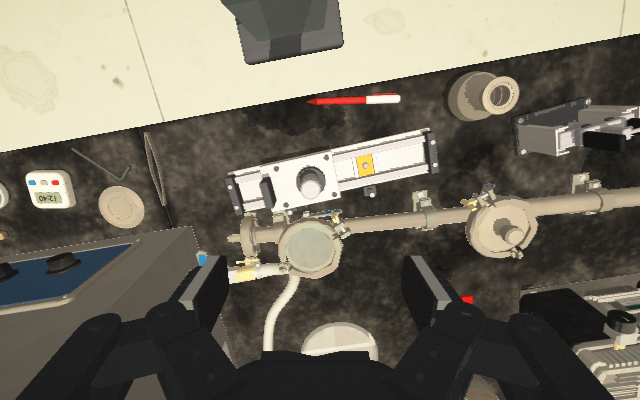

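w1 shows A in its stand at (361,170), with handle tops at (350,185) and (388,172). The smaller B is at (463,128), the red one at (260,335) and the vessel at (265,135). w2 shows the tab at (267,192), the stub at (311,180) and the next station's pin at (371,191). A is confirmed as the larger non-red pliers. Next I turn these into positions.

Run:
```python
from h import *
def load(n):
    z=np.load(n+".npz",allow_pickle=True); return z["img"],cloud(z["cal"].item(),z["dep"])
img,W=load("w2")
def cl(W,u0,u1,v0,v1,z0,z1):
    P=W[v0:v1,u0:u1].reshape(-1,3); return P[(P[:,2]>z0)&(P[:,2]<z1)]
def rep(n,P):
    if len(P)<3: print(n,len(P)); return
    r=cv2.minAreaRect((P[:,:2]*1000).astype(np.float32)); print(n,len(P),"mean",np.round(P.mean(0),4),"rect mm",np.round(r[0],1),np.round(r[1],1),round(r[2],1))
rep("stub",cl(W,285,335,160,215,.081,.091))
rep("tab",cl(W,245,290,165,220,.062,.073))
rep("plate",cl(W,225,350,140,220,.0315,.0375))
rep("pin",cl(W,362,380,180,202,.026,.040))
rep("endL",cl(W,424,442,120,180,.027,.036)); rep("endR",cl(W,222,245,165,220,.027,.0325))
img,W=load("w1")
P=cl(W,330,410,140,215,.135,.155); rep("handles",P)
for s,n in ((slice(330,370),"hA"),(slice(370,410),"hB")):
    rep(n,cl(W,s.start,s.stop,140,215,.13,.155))
rep("cheeks",cl(W,315,410,130,200,.078,.088))
rep("foot",cl(W,315,410,130,200,.003,.014))
rep("vessel",cl(W,240,295,105,165,.08,.095))
for s in W[150:200:8,335:405:8,2]: print(np.round(s*1000))
```

```text
stub 327 mean [0.4498 0.0202 0.0862] rect mm [464.1  24.8] [56.5 26.8] 19.2
tab 252 mean [ 0.4524 -0.0433  0.068 ] rect mm [453.5 -43.8] [39.9 12.3] 3.6
plate 2732 mean [ 0.4498 -0.0052  0.0344] rect mm [469.7 -21.7] [108.5 169.4] 2.6
pin 31 mean [0.4886 0.1077 0.0328] rect mm [489. 108.] [6.9 7.2] 38.6
endL 364 mean [0.4409 0.2027 0.0323] rect mm [441.9 203.8] [62.1 12.6] 2.8
endR 191 mean [ 0.4558 -0.1002  0.0312] rect mm [ 456.1 -101.2] [61.7 12.4] 2.0
handles 265 mean [0.4371 0.394  0.1439] rect mm [438.5 392.5] [19.8 59.9] 6.8
hA 133 mean [0.44   0.3665 0.1433] rect mm [441.6 366.7] [19.7  7.9] 7.3
hB 160 mean [0.4338 0.4172 0.1425] rect mm [435.3 418.2] [19.9  7.9] 6.1
cheeks 672 mean [0.4362 0.3903 0.0826] rect mm [438.8 393.3] [ 36.1 104.3] 6.0
foot 1279 mean [0.4236 0.391  0.0086] rect mm [446.4 386.8] [112.1 106.5] 81.4
vessel 704 mean [0.3729 0.268  0.0876] rect mm [373.1 268.2] [43.4 42.6] 80.3
[ 9.  9.  8.  7.  8. 10. 52. 80. 83.]
[ 8.  9.  9.  8.  8. 10. 82. 83. 84.]
[  9.   7.  86.  91.  93.  93. 115.  82.  76.]
[ 83. 104.  93.  93. 122. 118. 119. 146.  81.]
[ 83. 134. 119. 119. 123.   1.  -1. 143.   1.]
[ 78.   3. 143.   1.   1.   0.  -0.  -0.   1.]
[ 2. -0.  1.  1.  2.  1.  2.  1.  0.]
```

Run:
```python
from h import *
z=np.load("w2.npz",allow_pickle=True); W=cloud(z["cal"].item(),z["dep"]).reshape(-1,3)
m=(W[:,0]>.475)&(W[:,0]<.53)&(W[:,1]>-.11)&(W[:,1]<.21)&(W[:,2]>.05)
for a in np.arange(.475,.53,.01):
    P=W[m&(W[:,0]>=a)&(W[:,0]<a+.01)]; print(round(a,3),len(P),P.max(0).round(3) if len(P) else "")
z=np.load("w1.npz",allow_pickle=True); W=cloud(z["cal"].item(),z["dep"]).reshape(-1,3)
t=np.radians(6.97); c=np.array([.4385,.3925]); D=W[:,:2]-c
X=D@[np.cos(t),np.sin(t)]; Y=D@[-np.sin(t),np.cos(t)]
m=(abs(X)<.032)&(abs(Y)<.034)&(W[:,2]>.0125)&(W[:,2]<.03); print("ring pts",m.sum(),np.c_[X,Y,W[:,2]][m].round(3)[:40].tolist())
u=np.array([-.0466,.9989]); tab=np.array([.4535,-.0438]); o=down(np.radians(92.67))
fingers.command_gripper(.040,60)
arm.movep([*tab,.16],o)
print("contact",arm.move_l([*tab,.042],feed=.12,contact_N=12)); s=state(); print(s["clock"],s["position"],s["ft_force"])
fingers.command_gripper(.0,60); s=state(); print(s["finger_gap"],s["finger_force"],s["ft_force"],s["position"])
```

```text
0.475 89 [0.485 0.049 0.121]
0.485 594 [0.495 0.057 0.121]
0.495 517 [0.505 0.057 0.114]
0.505 600 [0.515 0.064 0.115]
0.515 721 [0.525 0.181 0.115]
0.525 527 [0.53  0.197 0.115]
ring pts 30 [[-0.003, 0.012, 0.017], [-0.003, 0.013, 0.018], [-0.002, 0.015, 0.016], [-0.002, 0.01, 0.017], [-0.002, 0.011, 0.019], [-0.003, 0.013, 0.022], [-0.003, 0.014, 0.026], [-0.002, 0.015, 0.025], [-0.001, 0.01, 0.017], [-0.002, 0.01, 0.025], [-0.002, 0.012, 0.026], [-0.002, 0.013, 0.03], [0.0, 0.009, 0.018], [-0.0, 0.01, 0.022], [-0.001, 0.011, 0.027], [-0.001, 0.013, 0.028], [0.002, 0.009, 0.018], [0.002, 0.01, 0.019], [0.001, 0.011, 0.025], [-0.003, -0.013, 0.019], [-0.003, -0.012, 0.019], [-0.003, -0.01, 0.019], [-0.001, -0.015, 0.014], [-0.002, -0.014, 0.02], [-0.003, -0.013, 0.024], [-0.002, -0.011, 0.024], [-0.0, -0.009, 0.017], [-0.002, -0.013, 0.029], [-0.001, -0.012, 0.026], [-0.0, -0.01, 0.024]]
contact False
6.25 [ 0.45405516 -0.04399904  0.04281899] [-0.01288681 -0.10867787  0.71886505]
0.011129183638104083 59.14349913597107 [-2.07905206  0.97561585  5.80506864] [ 0.45399715 -0.0440606   0.04282419]
```

Run:
```python
from h import *
z=np.load("w2.npz",allow_pickle=True); W=cloud(z["cal"].item(),z["dep"]).reshape(-1,3)
for a in np.arange(.465,.53,.01):
    P=W[(abs(W[:,0]-a-.005)<.005)&(abs(W[:,1])<.3)&(W[:,2]>.095)&(W[:,1]>-.12)&(W[:,1]<.12)]; print(round(a,3),len(P),np.percentile(P,[5,50,95],axis=0)[:,1:].round(3).tolist() if len(P) else "")
```

```text
0.465 0 
0.475 85 [[-0.002, 0.099], [0.01, 0.106], [0.046, 0.119]]
0.485 387 [[-0.018, 0.101], [0.012, 0.111], [0.05, 0.114]]
0.495 384 [[-0.025, 0.102], [0.02, 0.111], [0.053, 0.113]]
0.505 459 [[-0.03, 0.102], [0.011, 0.104], [0.059, 0.113]]
0.515 439 [[-0.032, 0.102], [0.008, 0.104], [0.046, 0.113]]
0.525 421 [[-0.032, 0.102], [0.006, 0.104], [0.045, 0.113]]
```

Run:
```python
from h import *
u=np.array([-.0466,.9989]); n=np.array([.9989,.0466]); p=np.array([.454,-.0441])-.012*n
fingers.command_gripper(.030,60)
arm.move_l([*p,.052],feed=.1)
fingers.command_gripper(.0,60); s=state(); print(s["finger_gap"],s["finger_force"],s["ft_force"],s["position"])
f0=s["ft_force"]
q=p+.100*u
print(arm.move_l([*q,.052],feed=.08,contact_N=35)); s=state(); print(s["clock"],s["position"],np.array(s["ft_force"])-f0,s["finger_gap"])
q=p+.102*u
arm.move_l([*q,.052],feed=.05,contact_N=35); s=state(); print(s["clock"],s["position"],np.array(s["ft_force"])-f0)
i,d=snapshot("scene"); save("s2",i[200:290,270:400].repeat(5,0).repeat(5,1))
```

```text
0.01069249240985725 60.450114011764526 [-0.48810686 -0.65953998  1.73768696] [ 0.44222944 -0.04472058  0.05195586]
False
8.9333 [0.43742101 0.05619713 0.05194093] [ 5.05328009  6.56177733 -3.80877663] 0.010536167296031277
9.1833 [0.43737822 0.05726021 0.05196568] [ 5.6381757   0.8537097  -4.27812461]
```

View pics/s2.png

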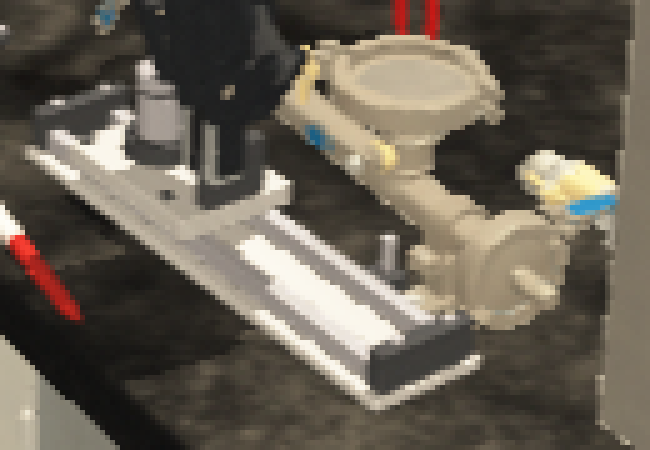

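The crop shows the carrier now near the rail's far end, with the stub at (160,110). I release it and measure from above.

Run:
```python
from h import *
fingers.command_gripper(.032,60)
p=state()["position"]
arm.move_l([p[0],p[1],.14],feed=.25)
fingers.command_gripper(.085)
arm.movep([.40,.07,.27],down(np.radians(92.67)))
c=calibration("wrist"); i,d=snapshot("wrist"); save("w3",i); np.savez("w3.npz",img=i,dep=d,cal=c); W=cloud(c,d)
P=W.reshape(-1,3); u=np.array([-.0466,.9989]); n=np.array([.9989,.0466]); o=np.array([.449,.0513])
A=(P[:,:2]-o)@u; B=(P[:,:2]-o)@n
for nm,z0,z1,b0,b1,a0,a1 in (("stub",.083,.09,-.02,.025,.02,.12),("tab",.063,.072,-.03,.03,-.05,.07),("pins",.028,.04,.037,.052,-.16,.16),("plate",.0325,.037,-.038,.038,-.04,.14)):
    m=(P[:,2]>z0)&(P[:,2]<z1)&(B>b0)&(B<b1)&(A>a0)&(A<a1)
    Q=np.c_[A,B][m]*1000
    r=cv2.minAreaRect(Q.astype(np.float32)); print(nm,m.sum(),"min/max along",np.percentile(Q,[2,98],axis=0).round(1).tolist(),np.round(r[0],1),np.round(r[1],1),round(r[2],1),P[m].mean(0).round(4))
print(state()["clock"])
```

```text
stub 412 min/max along [[58.7, -12.4], [83.1, 12.1]] [71.  -0.3] [26.7 27.2] 15.9 [0.445  0.1222 0.0863]
tab 336 min/max along [[1.5, -19.5], [66.4, 18.1]] [35.5  0.1] [68.  39.1] 1.2 [0.446  0.0647 0.0681]
pins 171 min/max along [[-135.2, 37.4], [57.6, 51.8]] [-39.7  44.6] [196.2  14.8] 0.0 [ 0.4964 -0.0123  0.0326]
plate 2821 min/max along [[5.6, -35.9], [108.4, 35.4]] [55.8  0.1] [108.9  74.7] 0.0 [0.4414 0.1053 0.0346]
11.2917
```

View pics/w3.png

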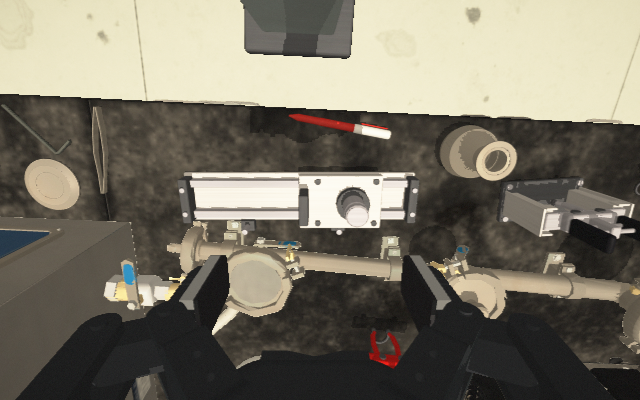

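w3 shows the carrier with its stub at (352,205), and the pin at (340,232) level with the carrier's middle. The pliers' handles are at (590,230). Next I measure the handles from the same relative view, then grasp.

Run:
```python
from h import *
z=np.load("w3.npz",allow_pickle=True); P=cloud(z["cal"].item(),z["dep"])[226:242,330:350].reshape(-1,3)
u=np.array([-.0466,.9989]); n=np.array([.9989,.0466]); o=np.array([.449,.0513])
A=(P[:,:2]-o)@u; B=(P[:,:2]-o)@n; m=(P[:,2]>.028)&(P[:,2]<.038)&(B>.0385)&(B<.049)&(A>.045)&(A<.07); print("pin",m.sum(),A[m].mean(),A[m].min(),A[m].max(),B[m].mean())
arm.movep([.395,.34,.33],down(np.radians(96.9)))
c=calibration("wrist"); i,d=snapshot("wrist"); np.savez("w4.npz",img=i,dep=d,cal=c); save("w4",i); P=cloud(c,d).reshape(-1,3)
C=np.array([.4385,.3925]); t=np.radians(6.9); D=P[:,:2]-C; X=D@[np.cos(t),np.sin(t)]; Y=D@[-np.sin(t),np.cos(t)]
R=[]
for s in (-1,1):
    m=(P[:,2]>.138)&(P[:,2]<.152)&(abs(X)<.02)&(abs(Y-s*.026)<.012)
    r=cv2.minAreaRect((P[m,:2]*1000).astype(np.float32)); R.append(np.array(r[0])); print(m.sum(),np.round(r[0],1),np.round(r[1],1),round(r[2],1),P[m].mean(0).round(4))
dd=R[1]-R[0]; print("centre",(R[0]+R[1])/2,"sep",np.hypot(*dd),"phi",np.degrees(np.arctan2(dd[1],dd[0])))
m=(P[:,2]>.0135)&(P[:,2]<.022)&(abs(X)<.04)&(abs(Y)<.03); print("low pts X range",m.sum(),np.percentile(X[m],[0,10,50,90,100]).round(4) if m.any() else "")
m=(P[:,2]>.078)&(P[:,2]<.088)&(abs(X)<.03)&(abs(Y)>.03)&(abs(Y)<.06);r=cv2.minAreaRect((np.c_[X,Y][m]*1000).astype(np.float32)); print("cheeks/crossbar",r)
print(state()["clock"])
```

```text
pin 33 0.05449611792613588 0.05120036289221301 0.05844973427689706 0.0423784185624322
112 [441.3 366.1] [19.1  7.1] 7.6 [0.4407 0.366  0.1442]
121 [435.1 418.2] [18.9  8.3] 7.8 [0.4343 0.4175 0.1441]
centre [438.22337341 392.13839722] sep 52.41339835026931 phi 96.81593474863023
low pts X range 18 [-0.0027 -0.0026 -0.0009  0.0047  0.0057]
cheeks/crossbar ((0.1742534637451172, 0.8588371276855469), (103.37369537353516, 35.832115173339844), 88.91609191894531)
12.4167
```

Run:
```python
from h import *
c=np.array([.4382,.3921]); o=down(np.radians(96.9))
arm.movep([*c,.20],o)
print(arm.move_l([*c,.107],feed=.12,contact_N=12)); f0=np.array(state()["ft_force"])
fingers.command_gripper(.03,70); s=state(); print(s["clock"],s["finger_gap"],s["finger_force"],np.array(s["ft_force"])-f0,s["position"])
arm.move_l([*c,.25],feed=.12); s=state(); print(s["clock"],s["finger_gap"],s["finger_force"],np.array(s["ft_force"])-f0,s["position"])
i,d=snapshot("wrist"); save("w5",i); cal=calibration("wrist"); np.savez("w5.npz",img=i,dep=d,cal=cal)
```

```text
False
14.5 0.035327546096305736 71.46760940551758 [-2.56257382 -2.5080403  17.84552384] [0.43977354 0.39262271 0.11035435]
15.8417 0.035230903120767945 69.97728824615479 [ 0.65383421 -0.20301266 -2.37171702] [0.43786081 0.39192935 0.2490165 ]
```

View pics/w5.png

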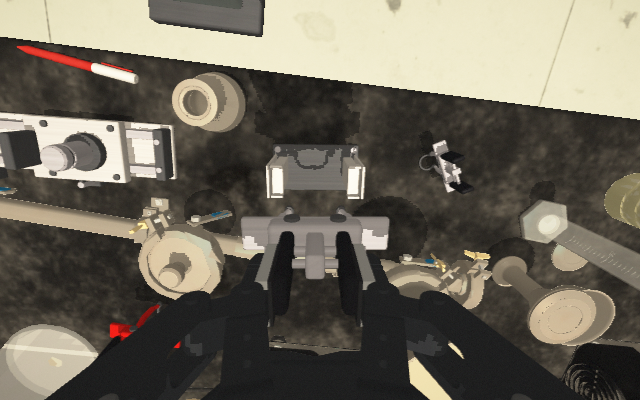

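w5 shows the pliers lifted, with the crossbar at (315,232), the handles at (285,270) and (348,265), and the empty stand at (315,170). Next I check the hold by comparing against the earlier view.

Run:
```python
from h import *
t=np.radians(6.9); ex=np.array([np.cos(t),np.sin(t)]); ey=np.array([-np.sin(t),np.cos(t)])
for f,o in (("w4",[.4382,.3921,.014]),("w5",[.43786-.0016,.39193-.0005,.1526])):
    z=np.load(f+".npz",allow_pickle=True); P=cloud(z["cal"].item(),z["dep"]).reshape(-1,3)-o
    X=P[:,:2]@ex; Y=P[:,:2]@ey; Z=P[:,2]
    for nm,z0,z1,y0,y1,x1 in (("bar",.058,.074,-.05,.05,.02),("barL",.058,.074,-.05,-.025,.02),("barR",.058,.074,.025,.05,.02),("handL",.120,.140,-.034,-.012,.03),("handR",.120,.140,.012,.034,.03),("low",-.01,.02,-.03,.03,.03)):
        m=(Z>z0)&(Z<z1)&(Y>y0)&(Y<y1)&(abs(X)<x1)
        if m.sum()>3: print(f,nm,m.sum(),"X",np.percentile(X[m]*1e3,[2,50,98]).round(1),"Y",np.percentile(Y[m]*1e3,[2,50,98]).round(1),"Z",np.percentile(Z[m]*1e3,[2,50,98]).round(1))
```

```text
w4 bar 671 X [-17.3  -5.8  17.3] Y [-48.8 -22.   49.8] Z [59.6 68.3 73.5]
w4 barL 333 X [-17.5  -1.3  17. ] Y [-48.8 -39.2 -28.4] Z [59.6 68.3 70.1]
w4 barR 246 X [-16.5  -5.3  17.9] Y [28.4 41.9 49.9] Z [59.5 67.9 70.5]
w4 handL 119 X [-9.1 -1.1  9.1] Y [-29.6 -26.3 -22.6] Z [121.9 130.6 132.6]
w4 handR 137 X [-9.4 -0.9  9.1] Y [22.3 25.3 29.9] Z [120.5 130.4 132.6]
w4 low 863 X [-28.5 -11.    8.9] Y [-28.5   0.2  28.9] Z [-7.2 -5.4  9.8]
w5 bar 2335 X [-11.9  -4.8  10.6] Y [-43.4   1.5  45.7] Z [64.5 68.4 73.5]
w5 barL 899 X [-10.1  -1.5  10.7] Y [-44.  -36.  -26.6] Z [64.7 68.4 69.8]
w5 barR 919 X [-10.1  -1.6  10.6] Y [26.8 38.  46.4] Z [65.  68.3 70. ]
w5 handL 1438 X [-10.4  -5.6  10.9] Y [-29.  -17.  -12.3] Z [120.7 131.4 139.2]
w5 handR 1674 X [-10.3  -5.3  10.7] Y [13.  18.9 31.3] Z [120.9 130.9 139. ]
w5 low 173 X [ 4.4  6.2 10.1] Y [-25.3 -16.7  27.6] Z [ 2.1  8.9 19.2]
```

Run:
```python
from h import *
T=np.array([.4418,.1213])
arm.move_l([*T,.25],feed=.18); arm.move_l([*T,.195],feed=.1); arm.sleep(.2)
s=state(); print(s["clock"],s["position"],s["finger_gap"],s["ft_force"])
t=np.radians(6.9); ex=np.array([np.cos(t),np.sin(t)]); ey=np.array([-np.sin(t),np.cos(t)])
ims=[]
for c in ("scene","side","wrist"):
    cal=calibration(c); i,d=snapshot(c); np.savez("x_"+c+".npz",img=i,dep=d,cal=cal)
    q=np.linalg.inv(np.eye(4)); p=cal["camera_from_world"]@[.4454,.1222,.09,1]; uv=(cal["fx"]*p[0]/p[2]+cal["cx"],cal["fy"]*p[1]/p[2]+cal["cy"]); print(c,uv,p[2])
    u,v=map(int,uv); h=30 if c!="wrist" else 75
    u0,v0=max(u-h,0),max(v-h,0); ims.append(cv2.resize(i[v0:v0+2*h,u0:u0+2*h],(266,266),interpolation=cv2.INTER_NEAREST))
    P=cloud(cal,d).reshape(-1,3); D=P[:,:2]-[.4454,.1222]; X=D@ex*1e3; Y=D@ey*1e3; Z=P[:,2]*1e3
    for z0,z1 in ((94,105),(82,89)):
        m=(abs(X)<35)&(abs(Y)<30)&(Z>z0)&(Z<z1)
        if m.sum()>3: print(c,z0,m.sum(),"X",np.percentile(X[m],[2,50,98]).round(1),"Y",np.percentile(Y[m],[2,50,98]).round(1))
save("x",np.hstack(ims))
```

```text
18.45 [0.44219021 0.12132194 0.1957532 ] 0.035219692763806945 [ 0.09169354 -0.16703401 -3.0775611 ]
scene (np.float64(302.4549059294034), np.float64(210.92351942696465)) 1.4259659677721497
scene 94 36 X [-1.5  8.3 21.3] Y [-26.3   7.2  25.6]
scene 82 38 X [-13.7  -2.2   9.2] Y [-16.6  -4.1  11. ]
side (np.float64(352.3041339213723), np.float64(203.31981778104216)) 1.2956159967075274
side 94 13 X [ 1.9 11.9 21. ] Y [-21.   15.   24.6]
side 82 31 X [-10.9  -0.6  10.3] Y [-11.2   3.4  14. ]
wrist (np.float64(314.0282491227265), np.float64(201.55743041894578)) 0.2619093548081932
wrist 94 77 X [-0.6  1.2  5.6] Y [-24.1 -17.5  24.8]
wrist 82 735 X [-12.5  -0.4  12.3] Y [-11.9  -0.   12.4]
```

View pics/x.png

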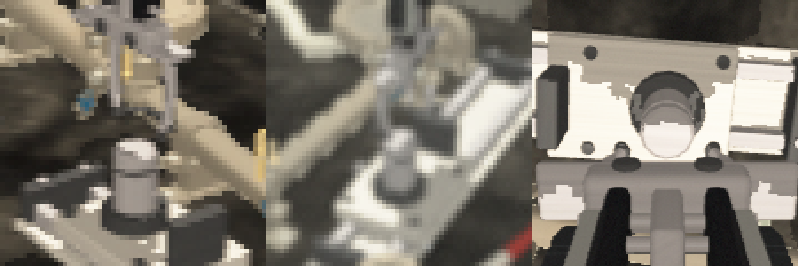

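The crop shows the ring just above the stub in the scene and side views. In the wrist view the stub top is at (665,140), in front of the crossbar. I check the ring's fore-aft position in the clouds.

Run:
```python
from h import *
t=np.radians(6.9); ex=np.array([np.cos(t),np.sin(t)]); ey=np.array([-np.sin(t),np.cos(t)])
for f,T in (("w5",[.43786,.39193,.2490]),("x_wrist",[.44219,.12132,.19575]),("x_scene",[.44219,.12132,.19575]),("x_side",[.44219,.12132,.19575])):
    z=np.load(f+".npz",allow_pickle=True); P=cloud(z["cal"].item(),z["dep"]).reshape(-1,3)-(np.array(T)+[-.0015,.0003,-.0964])
    X=P[:,:2]@ex*1e3; Y=P[:,:2]@ey*1e3; Z=P[:,2]*1e3
    for z0,z1 in ((-2,3),(3,6),(6,12),(12,25),(25,40),(40,60)):
        for s in (-1,1):
            m=(Z>z0)&(Z<z1)&(abs(X)<32)&(s*Y>0)&(s*Y<32)
            if m.sum()>2: print(f,z0,s,m.sum(),"X",np.percentile(X[m],[3,25,50,75,97]).round(1),"Y",np.percentile(Y[m],[3,50,97]).round(1))
```

```text
w5 -2 -1 7 X [4.  4.6 4.6 5.4 8.4] Y [-23.2 -20.9 -17.8]
w5 -2 1 8 X [4.  4.6 5.4 7.7 9. ] Y [18.4 19.6 23.9]
w5 3 -1 31 X [ 4.3  5.   6.1  7.2 10.1] Y [-24.1 -19.9 -17.5]
w5 3 1 32 X [ 4.3  5.   6.   7.1 10.6] Y [18.4 21.1 24.9]
w5 6 -1 24 X [5.  5.3 6.  6.6 7.9] Y [-23.7 -21.  -18.8]
w5 6 1 16 X [5.1 5.4 5.9 6.9 8. ] Y [19.5 21.1 23.2]
w5 12 -1 29 X [5.4 5.8 6.1 6.7 7.2] Y [-27.4 -24.  -20.7]
w5 12 1 33 X [5.5 5.8 6.1 6.5 7.3] Y [20.9 24.3 28.1]
x_wrist -2 -1 10 X [ 3.9  4.7  5.3  6.2 10.6] Y [-24.  -19.6 -17.6]
x_wrist -2 1 10 X [ 4.6  4.7  5.5  8.9 10.6] Y [18.4 20.4 24.9]
x_wrist 3 -1 29 X [4.3 5.2 5.9 7.1 9.2] Y [-24.1 -20.  -17.5]
x_wrist 3 1 29 X [4.2 5.  6.1 7.  9. ] Y [18.4 21.5 24.8]
x_wrist 6 -1 23 X [5.2 5.7 6.  6.8 8.5] Y [-23.9 -20.4 -18.7]
x_wrist 6 1 19 X [5.  5.6 6.1 7.1 8.1] Y [19.6 21.2 23.1]
x_wrist 12 -1 29 X [5.7 5.9 6.1 6.4 7.5] Y [-27.4 -24.  -20.9]
x_wrist 12 1 30 X [5.3 5.7 6.  6.4 7. ] Y [21.7 24.4 28.3]
x_scene -2 -1 10 X [ 4.6  6.2  9.4 18.9 24. ] Y [-27.5 -19.4 -13.3]
x_scene -2 1 16 X [ 3.   9.5 14.7 22.8 26.2] Y [ 2.6 17.9 23.4]
x_scene 3 -1 3 X [ 5.8
[... 419 characters left out ...]
 24.5 28.8]
x_scene 40 -1 11 X [-3.9  6.1  7.8  9.2 10.3] Y [-31.3 -27.7 -18.9]
x_scene 40 1 8 X [ 3.9  4.9  6.9  9.6 11.6] Y [21.6 23.2 24.7]
x_side -2 1 3 X [12.5 12.6 12.7 14.6 16.3] Y [19.4 20.  20.2]
x_side 3 1 6 X [ 8.  17.5 21.6 24.5 25.8] Y [ 9.1 17.2 25.1]
x_side 6 -1 3 X [6.9 7.5 8.1 8.5 8.8] Y [-21.7 -18.9 -15.1]
x_side 6 1 3 X [ 7.7  7.9  8.  17.  24.8] Y [ 7.5 22.8 23.3]
x_side 12 -1 7 X [ 7.3  8.4  9.5 11.3 13. ] Y [-27.4 -24.4 -21. ]
x_side 12 1 7 X [ 6.6  7.3  8.4  9.7 13.4] Y [24.7 27.1 30.9]
x_side 25 -1 3 X [6.8 7.  7.4 7.7 7.9] Y [-28.7 -27.7 -26.4]
x_side 25 1 11 X [ 6.7  8.2  9.8 12.6 14.6] Y [23.8 28.6 31.2]
x_side 40 1 7 X [ 7.9  9.   9.4 11.4 15. ] Y [23.  30.  31.1]
```

Run:
```python
from h import *
t=np.radians(6.9); ex=np.array([np.cos(t),np.sin(t)]); ey=np.array([-np.sin(t),np.cos(t)])
for f,T in (("w4",[.4397,.3918,.1104]),("w5",[.43786,.39193,.2490]),("x_wrist",[.44219,.12132,.19575])):
    z=np.load(f+".npz",allow_pickle=True); P=cloud(z["cal"].item(),z["dep"]).reshape(-1,3)-(np.array(T)+[-.0015,.0003,-.0964])
    X=P[:,:2]@ex*1e3; Y=P[:,:2]@ey*1e3; Z=P[:,2]*1e3
    for nm,z0,z1,y0,y1 in (("bar",66,71,22,46),("hand",128,136,13,30)):
        m=(Z>z0)&(Z<z1)&(abs(Y)>y0)&(abs(Y)<y1)&(abs(X)<14)
        A=np.c_[X[m],Y[m],np.ones(m.sum())]; k=np.linalg.lstsq(A,Z[m],rcond=None)[0]; print(f,nm,m.sum(),k.round(3),"X",np.percentile(X[m],[1,10,50,90,99]).round(1))
    for z0 in range(0,136,8):
        m=(Z>z0)&(Z<z0+8)&(abs(Y)<32)&(abs(Y)>3)&(abs(X)<14)
        if m.sum()>4: print("  ",z0,m.sum(),"Xmin",np.percentile(X[m],[2,20,50]).round(1),"|Y|",np.percentile(abs(Y[m]),[5,95]).round(1))
```

```text
w4 bar 323 [-1.0000e-03 -1.0000e-03  6.8571e+01] X [-10.6  -9.6  -1.8   7.5  10.2]
w4 hand 198 [ 1.20000e-02 -4.00000e-03  1.30821e+02] X [-8.9 -7.7 -0.3  7.4  9.3]
   0 18 Xmin [-2.3 -2.2 -0.6] |Y| [ 9.9 14.7]
   8 15 Xmin [-2.1 -2.  -0.9] |Y| [10.5 14. ]
   16 18 Xmin [-3.5 -3.2 -2.4] |Y| [13.2 20.4]
   24 16 Xmin [-3.7 -3.4 -2.9] |Y| [14.1 19.6]
   32 7 Xmin [-3.3 -3.3 -2.6] |Y| [15.3 20.8]
   64 105 Xmin [-12.4 -10.6 -10. ] |Y| [ 5.8 31.2]
   72 313 Xmin [-11.9  -9.9  -7.2] |Y| [ 4.8 24.7]
   80 24 Xmin [-9.1 -8.7 -6.8] |Y| [ 3.3 29. ]
   88 121 Xmin [-9.5 -6.  -0.9] |Y| [ 4.6 27.6]
   96 91 Xmin [-9.7 -7.9 -1.8] |Y| [ 4.4 29.6]
   104 141 Xmin [-9.4 -7.2 -0.5] |Y| [ 3.7 27.6]
   112 45 Xmin [-9.7 -9.2 -8.2] |Y| [22.3 29. ]
   120 56 Xmin [-9.5 -9.1 -7.3] |Y| [22.3 29.6]
   128 200 Xmin [-8.9 -5.9 -0.2] |Y| [22.7 29.4]
w5 bar 1751 [ 1.2000e-02 -1.0000e-03  6.8374e+01] X [-10.4  -9.5  -1.3   8.2  10.9]
w5 hand 1840 [ 4.90000e-02 -2.00000e-03  1.32405e+02] X [-10.1  -9.5  -3.3   8.1  12. ]
   0 80 Xmin [4.  4.8 5.9] |Y| [17.6 24.3]
   8 68 Xmin [5.  5.5 6.2] |Y| [19.5 25.7]
   16 3
[... 652 characters left out ...]
00e-02 -2.00000e-03  1.32268e+02] X [-10.2  -9.7  -3.4   7.8  11.9]
   0 78 Xmin [4.2 4.8 5.9] |Y| [17.6 24.3]
   8 66 Xmin [5.1 5.7 6.3] |Y| [19.5 24.3]
   16 35 Xmin [5.3 5.7 5.9] |Y| [22.9 27.4]
   56 10 Xmin [-10.  -10.   -9.9] |Y| [ 5. 28.]
   64 688 Xmin [-12.4 -10.5  -9.9] |Y| [ 5.3 31.7]
   72 1631 Xmin [-11.9  -9.8  -7. ] |Y| [ 4.8 26.4]
   80 148 Xmin [-9.2 -8.7 -7.1] |Y| [ 3.4 18.3]
   88 485 Xmin [-9.2 -8.5 -4.2] |Y| [ 4. 19.]
   96 438 Xmin [-9.9 -8.9 -7.1] |Y| [ 3.9 21.9]
   104 1004 Xmin [-10.   -9.3  -5.7] |Y| [ 3.4 29.1]
   112 785 Xmin [-10.2  -9.6  -8.2] |Y| [11.3 30.1]
   120 947 Xmin [-10.2  -9.6  -8.2] |Y| [11.3 30.2]
   128 2109 Xmin [-10.1  -8.6  -2.9] |Y| [12.3 22.8]
```

The body hangs level and centred, with the bar 68 mm above the origin as specified, and the ring's back at X≈26 mm fits ring_mid at 5.1 mm. I lower it gently with a contact guard.

Run:
```python
from h import *
T=np.array([.4416,.1213]); f0=np.array(state()["ft_force"])
for z in (.186,.180,.174,.1680):
    hit=arm.move_l([*T,z],feed=.03,contact_N=4); arm.sleep(.15)
    s=state(); print(z,hit,round(s["clock"],2),s["position"].round(4) if hasattr(s["position"],"round") else s["position"],(np.array(s["ft_force"])-f0).round(2),np.round(s["torque"],2),round(s["finger_gap"],4))
    if hit: break
ims=[]
for c in ("scene","side","wrist"):
    cal=calibration(c); i,d=snapshot(c); np.savez("y_"+c+".npz",img=i,dep=d,cal=cal)
    p=cal["camera_from_world"]@[.4454,.1222,.08,1]; u,v=int(cal["fx"]*p[0]/p[2]+cal["cx"]),int(cal["fy"]*p[1]/p[2]+cal["cy"]); h=25 if c!="wrist" else 60
    ims.append(cv2.resize(i[v-h:v+h,u-h:u+h],(266,266),interpolation=cv2.INTER_CUBIC))
save("y",np.hstack(ims))
```

```text
0.186 False 19.2 [0.4417 0.1213 0.1861] [ 0.29 -1.08  0.08] [-0.01  0.01  0.04] 0.0352
0.18 False 19.7 [0.4416 0.1213 0.1801] [-0.31  0.51  0.7 ] [-0.01  0.04 -0.01] 0.0353
0.174 False 20.2 [0.4416 0.1213 0.1741] [-0.58  1.12  1.67] [ 0.   -0.03 -0.04] 0.0354
0.168 False 20.7 [0.4416 0.1213 0.1681] [0.2  0.11 1.3 ] [ 0.02 -0.04 -0.03] 0.0352
```

View pics/y.png

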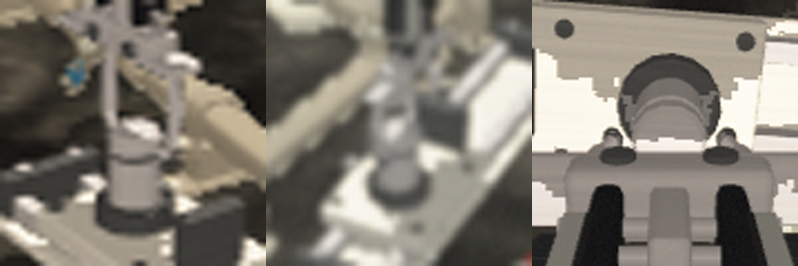

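The scene view shows the ring round the stub at groove height, with a jaw on either side. The wrist view shows the jaw tips at (613,137) and (728,137), symmetric about the stub's centre at (670,105). I check the free play fore and aft, then hand in.

Run:
```python
from h import *
def F(): 
    r=[]
    for _ in range(8): arm.sleep(.03); r.append(state()["ft_force"])
    return np.mean(r,0).round(2),np.std(r,0).round(2)
B=np.array([.4416,.1213,.168])
print(F())
for d in ([.002,0],[-.002,0],[0,.002],[0,-.002],[0,0]):
    hit=arm.move_l(B+[*d,0],feed=.02,contact_N=4); print(d,hit,F(),np.round(state()["position"],4))
print(state()["clock"])
```

```text
(array([-0.22,  0.14, -2.57]), array([0.82, 0.38, 0.5 ]))
[0.002, 0] False (array([-0.07,  0.02, -2.8 ]), array([0.37, 0.55, 0.35])) [0.4436 0.1213 0.168 ]
[-0.002, 0] False (array([-0.17,  0.  , -3.12]), array([0.61, 0.48, 0.34])) [0.4396 0.1213 0.168 ]
[0, 0.002] False (array([-0.13, -0.15, -2.77]), array([0.61, 0.47, 0.53])) [0.4416 0.1233 0.168 ]
[0, -0.002] False (array([ 0.45, -0.06, -2.95]), array([0.3 , 0.6 , 0.39])) [0.4416 0.1193 0.168 ]
[0, 0] False (array([-0.06, -0.01, -3.09]), array([0.56, 0.34, 0.51])) [0.4416 0.1213 0.168 ]
23.9417
```

There is 2 mm of free play on every side without contact, and only the pliers' weight is carried.

```bash
python3 -c "
from h import *
arm.sleep(.3); s=state(); print(s['finger_gap'],s['finger_force']); print(order.finish_job())"
```

```text
0.03512087126574752 70.00540137290955
the job is handed in; nothing more can be done
None
```

I handed the job in with the carrier within about 1 mm of the next station (camera estimate) and the spread ring round the stub at groove height, clear of it by at least 2 mm on every side. The pliers are upright and gripped at 70 N, and I didn't touch the vessel or forceps. The verdict was not shown to me.

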